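Put the sole maker's hand tools back on their own trays

ROBOT

A 6-joint arm with a two-finger parallel gripper is mounted at the origin on the work surface. World frame = base frame: x ahead of the robot, y to its left, z up, the work surface at z = 0. Lengths are in m, angles in degrees, forces in N, time in s.
With the tool pointing down it reaches from about 0.3 to 0.85 m from the base axis. Payload 4.2 kg.
Tool frame: the origin (TCP) lies at the very end of the fingers, on their centre line; the grasp point (between the pads) lies 19 mm behind it; x points along the fingers, y is the direction in which the jaws open and shut, and the axes are right-handed (so a half turn about x gives the same grasp; the last joint's range is limited). The gripper opens to 91 mm and grips with 3 to 60 N. Pads are 32 mm wide; open, the fingers measure 118 mm over their backs; the gripper's body (76 mm by 178 mm) begins 60 mm behind the grasp point.
Start: joints at [-64.458, 18.312, 89.639, -0, 72.044, -1.146], TCP at [0.258, -0.514, 0.214] pointing down, gripper open.
Joint ranges: [-177.97, 177.97], [-48.28, 115.42], [12.27, 149.76], [-77.06, 257.06], [2.81, 150.46], [-146.56, 146.56]. Speed limits (degrees/s): [147.25, 147.25, 180, 180, 180, 180].

INTERFACE

Orientations are given as a 3x3 rotation matrix whose columns are the frame's x, y, z axes.
In Python, from station import robot gives the robot as it stands.
- The arm moves only by the tool arm_command, never from a script. Its argument "deltas" is a list that holds one entry, the list of rows, each a list of 7 numbers: the shift along the tool's x, y, z in mm, then the turn, a rotation vector about the tool's x, y, z in rad, then the opening, from -1 (shut) to 1 (fully open). A call has 1 to 8 rows; each row is the pose to reach, as a shift and turn from the pose commanded when the call began, along the tool's axes at that moment; what a row does not reach only later rows make up. A row lasts 1/8 s, in which the tool goes at most 62.5 mm and 10.7 degrees, less where a joint would pass 70% of its speed; a pose out of reach is approached as far as the arm can. A call with a gripper value outside its range is refused whole. The fingers move at their own pace and stop on an object; the grip force is fixed at half the most. Time passes only in rows, so rows that repeat a pose let the fingers close. It gives the time, the measured TCP pose, the force and the opening at its end, in the units of the state.
- robot.state(): the state, without advancing time (a new reading comes with each control period).
- robot.camera(name): name is "scene" or "top" or "wrist"; returns a dict with "image" (420x560x3 uint8, red, green, blue), "mtx" (3x3 intrinsics, pixels), "k1" (the pictures are not rectified: a ray, as slopes to the right and down, at radius r is drawn at 1 + k1 r^2 times it, then the intrinsics apply), "origin" and "rotation" of the camera in the world. Camera axes: x right, y down, z forward; pixel columns grow to the right and rows downward; lengths in m; the calibration is good to about 2 mm. A picture is of the moment at which its call begins. There is no depth.
- robot.finish_job(): hands the job in, once; it reports no verdict.
The state is a dict: "time": time; "joints": joint angles; "qvel": joint speeds; "joint_efforts": joint torques, N m; "position": TCP position; "tcp_rot": TCP orientation; "force": force on the tool from outside, world axes, zero at the start; "wrist_torque": the same for the moment, N m; "finger_gap": finger opening in m.
Only numpy, scipy, OpenCV 4.12 (cv2) and the standard library are available. Lean on these libraries where they do the work, as an engineer would, in place of code of your own. Each camera call takes 0.05 s, during which the arm holds its last target. There are 200 camera calls.

TASK

The sole maker's three hand tools were put back on each other's trays: return each to the middle of the tray that has the shape of its foot (round foot on the round tray, square foot on the square one, oblong foot on the oblong one, lying along it), using the empty cork pad to park one of them on the way. Keep the tools upright, set them down gently without dropping them, and leave the awl, the wax jar and the glue bottle where they are.

Things in the scene. Friction and masses are not known exactly. Their poses are not given: they have to be found in the camera images.
- pounder: Wooden sole pounder with a round foot: disc 72 mm across and 20 mm high, above it a cone to 27 mm and an upright round handle 34 mm across up to 78 mm, then a tapered end to 86 mm. 0.20 to 0.31 kg. Starts standing on the square tray. Origin: centre of the underside of its foot; z up along the handle.
- weight: Pressing weight with a square foot: steel block 60 x 60 mm, 28 mm high, with an upright square wooden handle 26 x 26 mm in its middle, up to 80 mm; the handle's sides are parallel to the block's. 0.56 to 0.88 kg. Starts standing on the oblong tray. Origin: centre of the underside; x and y along the block's sides, z up.
- float: Wooden smoothing float with an oblong foot: sole plate 100 mm (x) by 44 mm (y), 20 mm high; two posts carry a grip bar along x above its middle, 90 mm long, 24 mm wide (y), from 52 to 78 mm above the underside. 0.20 to 0.31 kg. Starts standing on the round tray. Origin: centre of the underside; x along its length, z up.
- round_tray: Round pale wooden tray, 136 mm across (inside 128 mm). Fixed to the bench. Floor 8 mm above the bench, lip 4 mm wide rising to 12 mm. Origin: centre of its underside, at bench height; z up.
- square_tray: Square pale wooden tray, 120 x 120 mm (inside 112 mm). Fixed to the bench. Floor 8 mm above the bench, lip 4 mm wide rising to 12 mm. Origin: centre of its underside, at bench height; z up.
- oblong_tray: Oblong pale wooden tray, 165 mm (x) by 100 mm (y), inside 157 x 92 mm. Fixed to the bench. Floor 8 mm above the bench, lip 4 mm wide rising to 12 mm. Origin: centre of its underside, at bench height; z up.
- cork_pad: Flat square cork pad without a lip, 130 x 130 mm, 5 mm thick, empty at the start, fixed to the bench. Origin: centre of its underside, at bench height.
- awl: Awl lying on the bench, to be left alone: wooden handle 70 mm long and 26 mm thick towards -x, steel spike 60 mm long towards +x. Origin: where spike and handle meet, at bench height.
- wax_jar: Amber glass jar with a steel lid, 60 mm across and 60 mm high, to be left alone. Origin: centre of its underside.
- glue_bottle: White plastic bottle with a black cap, 52 mm across and 100 mm high, to be left alone. Origin: centre of its underside.
Things that resemble listed ones, but are neither listed nor needed, are in the scene too. What is shaped like the weight but pink is not meant. Leave any orange look-alike of the square_tray alone.

How it is judged (in metres and radians):
On the way:
1. one of the three hand tools stands upright and released on the cork pad, its centre within 45 mm of the pad's centre (((horizontal distance between pounder and cork_pad below 0.045 m and z of pounder in the frame of cork_pad below 0.008 m and angle between pounder's own z axis and vertical below 0.08 rad and contact force between pounder and the fingers below 0.1 N) or (horizontal distance between weight and cork_pad below 0.045 m and z of weight in the frame of cork_pad below 0.008 m and angle between weight's own z axis and vertical below 0.08 rad and contact force between weight and the fingers below 0.1 N) or (horizontal distance between float and cork_pad below 0.045 m and z of float in the frame of cork_pad below 0.008 m and angle between float's own z axis and vertical below 0.08 rad and contact force between float and the fingers below 0.1 N))), for 0.2 s.
At the end, for the whole second after the job is handed in: Pounder on round, weight on square, float on oblong tray: each flat on the tray floor (underside under 10.5 mm above the bench, tilt under 0.06 rad), centre within 15 mm of the tray's centre, float within 0.2 rad of the tray's length; all released and at rest (horizontal distance between pounder and round_tray below 0.015 m and z of pounder in the frame of round_tray below 0.0105 m and angle between each of pounder, weight, float's own z axis and vertical below 0.06 rad and horizontal distance between weight and square_tray below 0.015 m and z of weight in the frame of square_tray below 0.0105 m and horizontal distance between float and oblong_tray below 0.015 m and z of float in the frame of oblong_tray below 0.0105 m and angle between the x axis of float and the x axis of oblong_tray, either way round below 0.2 rad and linear speed of each of pounder, weight, float below 0.02 m/s and contact force between each of pounder, weight, float and the fingers below 0.1 N); the robot touches nothing.
It fails at once if a hand tool is tipped over (angle between any of pounder, weight, float's own z axis and vertical above 0.5 rad).
It fails at once if a hand tool is dropped (falls freely faster than 0.6 m/s, about 2 cm) or thrown ((contact force between pounder and the fingers below 0.05 N and linear speed of pounder above 0.6 m/s) or (contact force between weight and the fingers below 0.05 N and linear speed of weight above 0.6 m/s) or (contact force between float and the fingers below 0.05 N and linear speed of float above 0.6 m/s)).
It fails at once if the awl, the wax jar or the glue bottle is moved by more than 20 mm (distance of any of awl, wax_jar, glue_bottle from where it was at the start of the episode above 0.02 m).
It also fails if it takes over 120 s, if anything falls off the work surface, if the arm or the gripper's body presses on something with over 40 N, if the wrist force passes 120 N, or if a joint passes its speed limit or range.

## Working session

There is one attempt and no reset: what is moved stays moved. The work goes in short steps, Python scripts to look and compute and a tool call to move; the robot and the scene stay as the last step left them, time stands still between calls to the robot, and variables do not carry over. Pictures are saved under pics/ and viewed, about 12 in all and at most 16, crops included, and the job is handed in when it is done.

Besides the shell and the picture viewer there is one more tool, called after "Emit:" as a command line: name --argument value ..., lists and objects as JSON in quotes. arm_command: Moves the arm, as the interface text tells. Its arguments: {"type":"object","properties":{"deltas":{"type":"array","items":{"type":"array","items":{"type":"array","items":{"type":"number"}}}}},"required":["deltas"]}

```bash
mkdir -p pics; ls; cat > h.py <<'E'
import numpy as np, cv2, pickle
from station import robot
def shot(n,f):
    c=robot.camera(n); pickle.dump(c,open(f'pics/{f}.pkl','wb'))
    cv2.imwrite(f'pics/{f}.png',c['image'][:,:,::-1]); return c
def load(f): return pickle.load(open(f'pics/{f}.pkl','rb'))
def pix2w(c,uv,z):
    K=np.array(c['mtx']);d=np.array([(uv[0]-K[0,2])/K[0,0],(uv[1]-K[1,2])/K[1,1]])
    p=d.copy()
    for _ in range(20): p=d/(1+c['k1']*(p@p))
    r=np.array(c['rotation'])@np.array([*p,1]);o=np.array(c['origin'])
    return o+r*(z-o[2])/r[2]
def w2pix(c,P):
    q=(np.array(P)-c['origin'])@np.array(c['rotation']);p=q[:2]/q[2];p=p*(1+c['k1']*(p@p))
    K=np.array(c['mtx']);return np.array([p[0]*K[0,0]+K[0,2],p[1]*K[1,1]+K[1,2]])
def crop(f,x0,y0,w,h,s):
    im=cv2.imread(f'pics/{f}.png')[y0:y0+h,x0:x0+w]
    cv2.imwrite(f'pics/{f}_c{x0}_{y0}.png',cv2.resize(im,None,fx=s,fy=s,interpolation=cv2.INTER_CUBIC))
E
python3 - <<'E'
from h import *
a=shot('top','t0');b=shot('scene','s0')
for c in(a,b): print(c['origin'],c['rotation'],c['mtx'],c['k1'])
im=np.vstack([a['image']]); cv2.imwrite('pics/t0b.png',cv2.resize(im[:,:,::-1],(800,600),interpolation=cv2.INTER_CUBIC))
print(robot.state())
E
```

```text
pics
[0.36465159 0.03869134 0.98390684] [[-0.01544222 -0.99106615  0.13247426]
 [-0.99986501  0.01456208 -0.0076102 ]
 [ 0.00561311 -0.13257389 -0.99115723]] [[381.00804881   0.         281.01725617]
 [  0.         381.00804881 211.28499486]
 [  0.           0.           1.        ]] 0.02264666210091654
[0.98361488 0.33075971 1.0390861 ] [[-0.53616411  0.72588694 -0.43083198]
 [ 0.84406575  0.46648628 -0.26446845]
 [ 0.00900302 -0.50544901 -0.86280951]] [[421.73881034   0.         275.9956153 ]
 [  0.         421.73881034 209.403637  ]
 [  0.           0.           1.        ]] -0.08833339199717008
{'time': 0.1, 'joints': array([-6.44574682e+01,  1.83475774e+01,  8.96983448e+01, -3.91540591e-04,
        7.20444948e+01, -1.14380310e+00]), 'qvel': array([-0.05686542, -0.02860423, -0.12542207, -0.00635069,  0.01776292,
        0.03503623]), 'joint_efforts': array([-6.27081881e-04, -4.13334167e+01, -2.32508397e+01,  7.27543398e-02,
        4.21954470e-02, -4.71817691e-05]), 'position': array([ 0.25806094, -0.51333816,  0.21321563]), 'tcp_rot': array([[-6.86300809e-04,  4.49107262e-01, -8.93477586e-01],
       [ 1.42103823e-03, -8.93476456e-01, -4.49107786e-01],
       [-9.99998755e-01, -1.57788885e-03, -2.50049765e-05]]), 'force': array([-0.1322992 , -0.09744808,  0.64785636]), 'wrist_torque': array([ 0.02133561, -0.0329574 ,  0.02844557]), 'finger_gap': 0.0913242624677118}
```

View pics/t0b.png

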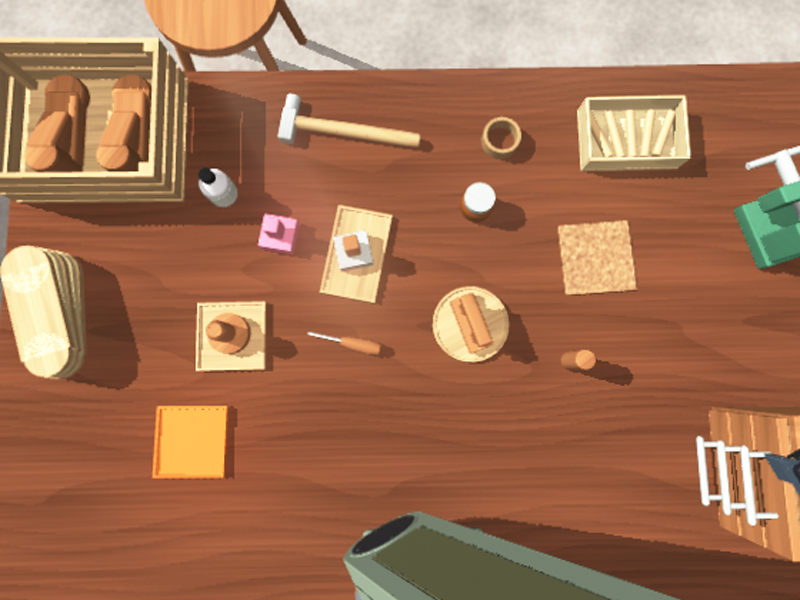

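View pics/s0.png

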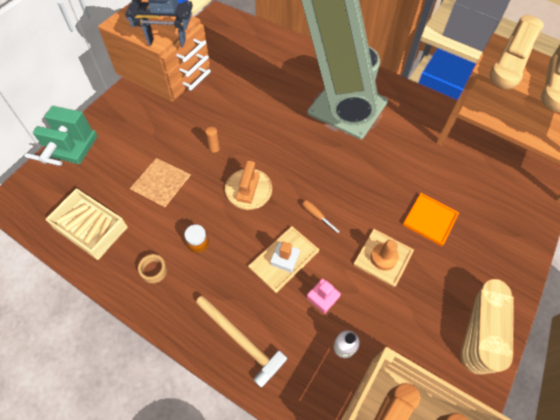

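Top view (800x600 scale): the pounder is on the square tray (230,337). The steel weight is on the oblong tray (356,253) and the float on the round tray (471,324). The cork pad (597,257) is empty. The look-alikes are the pink block (278,233), the orange tray (192,441) and a loose wooden peg (580,360). The steel-grey weight and the pale square tray fit the description. Next I confirm them in enlarged crops.

```bash
python3 - <<'E'
from h import *
crop('t0',130,135,160,130,5);crop('t0',290,140,160,120,5)
E
```

```text
(no output)
```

View pics/t0_c130_135.png

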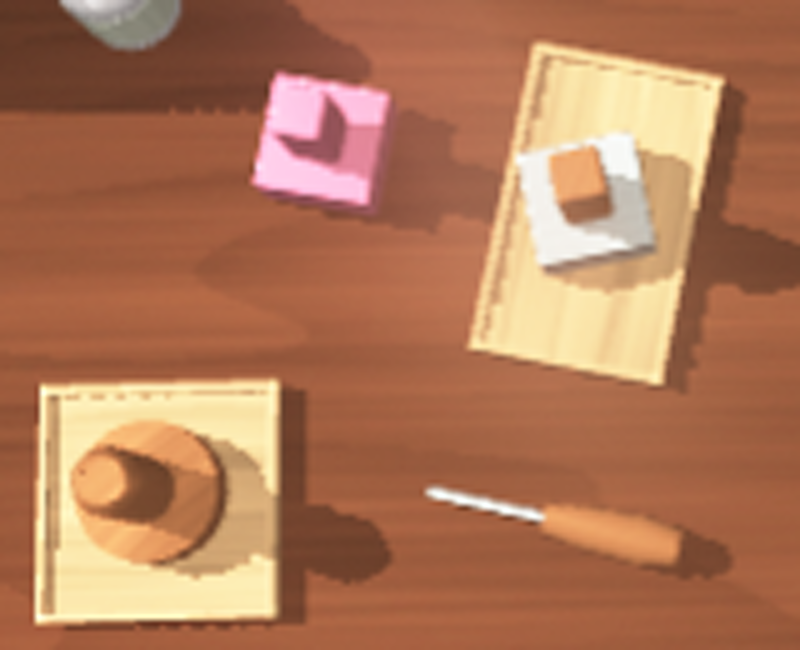

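View pics/t0_c290_140.png

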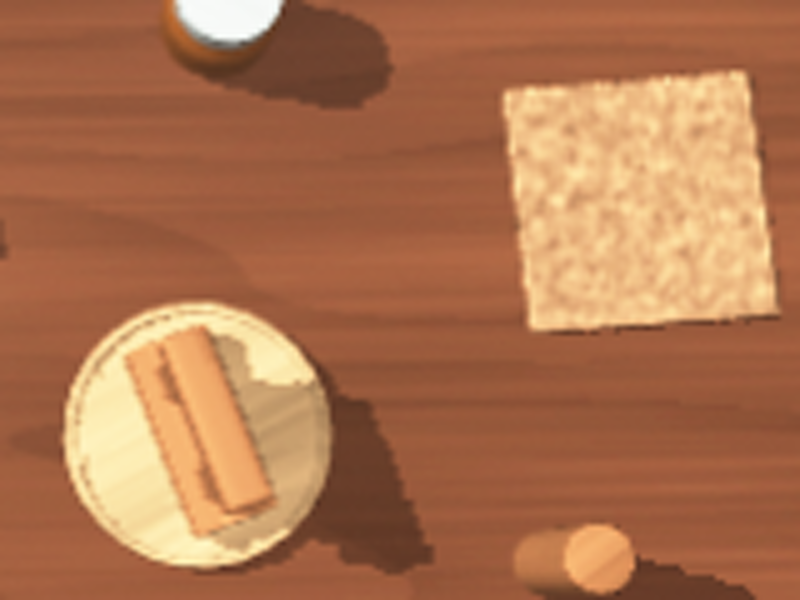

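```bash
cat > m.py <<'E'
from h import *
def poly(c,off,pts,z,s=5):
    P=np.array([pix2w(c,np.array(off)+(np.array(p)+.5)/s-.5,z)[:2] for p in pts])
    if len(P)<2: return P[0].round(4)
    e=np.array([P[(i+1)%len(P)]-P[i] for i in range(len(P))])
    return P.mean(0).round(4),'edges',np.linalg.norm(e,axis=1).round(4),'dir',np.degrees(np.arctan2(e[:,1],e[:,0])).round(1)
E
python3 - <<'E'
from m import *
c=load('t0');A=(130,135);B=(290,140)
print('sq',poly(c,A,[(40,384),(279,380),(278,619),(35,623)],.012))
print('ob',poly(c,A,[(535,43),(724,77),(662,383),(470,347)],.012))
print('pad',poly(c,B,[(504,90),(746,71),(777,314),(530,329)],.005))
print('rd',poly(c,B,[(197,436)],.012), poly(c,B,[(64,436),(331,436)],.012))
print('pounder foot',poly(c,A,[(148,491)],.028),'top',poly(c,A,[(101,480)],.094))
print('weight blk',poly(c,A,[(517,155),(630,133),(655,244),(546,270)],.036),'\n h',poly(c,A,[(551,153),(600,145),(608,193),(562,201)],.088))
print('float bar',poly(c,B,[(163,340),(206,325),(273,497),(228,512)],.086))
E
```

```text
sq (array([0.439 , 0.3366]), 'edges', array([0.1217, 0.1218, 0.1217, 0.1214]), 'dir', array([ -89.9, -179.2,   90. ,    0.8]))
ob (array([0.5864, 0.1126]), 'edges', array([0.1012, 0.1654, 0.1008, 0.1648]), 'dir', array([-101.3,  168.1,   78.5,  -11.7]))
pad (array([ 0.5739, -0.3272]), 'edges', array([0.1282, 0.1302, 0.1284, 0.1279]), 'dir', array([ -86.3, -176.9,   92.7,    3. ]))
rd [ 0.4527 -0.091 ] (array([ 0.4527, -0.0912]), 'edges', array([0.1367, 0.1367]), 'dir', array([-90.8,  89.2]))
pounder foot [0.4426 0.3369] top [0.4427 0.3382]
weight blk (array([0.5865, 0.1164]), 'edges', array([0.0586, 0.0592, 0.0566, 0.0616]), 'dir', array([ -79.4, -168. ,  102.9,   13.8])) 
 h (array([0.5878, 0.1153]), 'edges', array([0.0239, 0.024 , 0.0224, 0.0243]), 'dir', array([ -81.2, -171.1,   99.3,   12.5]))
float bar (array([ 0.4544, -0.091 ]), 'edges', array([0.0218, 0.0873, 0.0225, 0.0869]), 'dir', array([ -71.5, -160.7,  107.5,   18.9]))
```

Crops: the steel weight on the oblong tray, the pounder on the pale square tray and the float on the round tray are all confirmed, and the measured edge lengths match the listed sizes. I'll park the float on the pad, then move the pounder to round, the weight to square and the float to oblong.

```bash
cat > go.py <<'E'
import sys
from h import *
def d(x,y,z,th):
    s=robot.state();R=np.array(s['tcp_rot']);t=np.radians(th)
    T=np.array([[0,np.cos(t),np.sin(t)],[0,np.sin(t),-np.cos(t)],[-1,0,0]])
    print('shift mm',(R.T@(np.array([x,y,z])-s['position'])*1000).round(1),'turn',cv2.Rodrigues(R.T@T)[0].ravel().round(3),'t',s['time'],'gap',s['finger_gap'],'pos',s['position'].round(4),'th',np.degrees(np.arctan2(R[1,1],R[0,1])).round(1))
a=list(map(float,sys.argv[1:]))
for i in range(0,len(a),4): d(*a[i:i+4])
E
python3 go.py .4544 -.091 .15 -71.1
```

```text
shift mm [  63.7 -289.1 -365.1] turn [0.136 0.    0.002] t 0.1 gap 0.0913242624677118 pos [ 0.2581 -0.5133  0.2132] th -63.3
```

Emit:
arm_command --deltas '[[[4,-17,-22,0.01,0,0,0.2],[12,-52,-66,0.03,0,0,0.2],[20,-90,-113,0.05,0,0,0.2],[28,-127,-161,0.07,0,0,0.2],[36,-165,-208,0.09,0,0,0.2],[45,-202,-256,0.11,0,0,0.2],[52,-237,-299,0.13,0,0.001,0.2],[59,-266,-336,0.136,0,0.002,0.2]]]'

```text
time: 1.1
position: [0.4393, -0.1231, 0.1546]
tcp_rot: [[0.001, 0.324, -0.946], [-0.002, -0.946, -0.324], [-1.0, 0.002, 0.0]]
force: [0.0, -0.9, 0.9]
finger_gap: 0.0546
```

```bash
python3 go.py .4544 -.091 .10 -71.1 .4544 -.091 .054 -71.1
```

```text
shift mm [ 54.5 -25.6 -24.7] turn [ 0.001  0.    -0.002] t 1.1 gap 0.05463318334230976 pos [ 0.4393 -0.1231  0.1546] th -71.1
shift mm [100.5 -25.7 -24.7] turn [ 0.001  0.    -0.002] t 1.1 gap 0.05463318334230976 pos [ 0.4393 -0.1231  0.1546] th -71.1
```

Emit:
arm_command --deltas '[[[12,-14,-13,0,0,0,0.2],[28,-24,-23,0,0,0,0.2],[46,-26,-25,0,0,0,0.2],[66,-26,-25,0,0,0,0.2],[84,-26,-25,0,0,0,0.2],[96,-26,-25,0,0,0,0.2],[100,-26,-25,0,0,0,0.2],[100,-26,-25,0,0,0,0.2]]]'

```text
time: 2.1
position: [0.4544, -0.0928, 0.055]
tcp_rot: [[0.001, 0.324, -0.946], [-0.002, -0.946, -0.324], [-1.0, 0.002, -0.0]]
force: [-0.1, -0.2, 0.1]
finger_gap: 0.0547
```

Emit:
arm_command --deltas '[[[0,0,0,0,0,0,-1],[0,0,0,0,0,0,-1],[0,0,0,0,0,0,-1],[0,0,0,0,0,0,-1],[-4,0,0,0,0,0,-1],[-10,0,0,0,0,0,-1],[-20,0,0,0,0,0,-1],[-30,0,0,0,0,0,-1]]]'

```text
time: 3.1
position: [0.4544, -0.0927, 0.0857]
tcp_rot: [[0.001, 0.324, -0.946], [-0.002, -0.946, -0.324], [-1.0, 0.002, -0.0]]
force: [-0.2, 0.2, -1.6]
finger_gap: 0.024
```

```bash
python3 go.py .5739 -.3272 .15 -71.1; python3 -c "
from h import *
shot('wrist','w1')"
```

```text
shift mm [-63.7 260.7 -37.1] turn [-0.    -0.    -0.002] t 3.1 gap 0.023982865357149604 pos [ 0.4544 -0.0927  0.0857] th -71.1
```

View pics/w1.png

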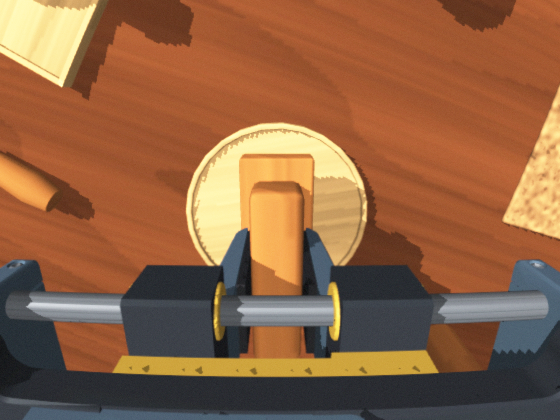

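The wrist view shows the bar (277,240) squarely between the jaws, with the gap at 24 mm and the float level. Now I carry it to the pad.

Emit:
arm_command --deltas '[[[-20,6,0,0,0,0,-1],[-45,25,-3,0,0,0,-1],[-62,60,-8,0,0,0,-1],[-64,105,-15,0,0,0,-1],[-64,155,-22,0,0,0,-1],[-64,200,-29,0,0,0,-1],[-64,235,-34,0,0,0,-1],[-64,255,-37,0,0,0,-1]]]'

```text
time: 4.15
position: [0.5723, -0.3235, 0.1492]
tcp_rot: [[0.001, 0.323, -0.946], [-0.002, -0.946, -0.323], [-1.0, 0.002, -0.0]]
force: [-0.2, -0.0, -3.2]
finger_gap: 0.0237
```

```bash
python3 go.py .5739 -.3272 .052 -71.1
```

```text
shift mm [97.2  3.7 -0.3] turn [-0.001 -0.    -0.002] t 4.15 gap 0.023656388871796705 pos [ 0.5723 -0.3235  0.1492] th -71.2
```

Emit:
arm_command --deltas '[[[12,2,0,0,0,0,-1],[30,4,0,0,0,0,-1],[50,4,0,0,0,0,-1],[68,4,0,0,0,0,-1],[82,4,0,0,0,0,-1],[90,4,0,0,0,0,-1],[95,4,0,0,0,0,-1],[95,4,0,0,0,0,-1]]]'

```text
time: 5.15
position: [0.5733, -0.3258, 0.0544]
tcp_rot: [[0.001, 0.324, -0.946], [-0.002, -0.946, -0.324], [-1.0, 0.002, -0.0]]
force: [0.7, -0.1, -2.3]
finger_gap: 0.0236
```

```bash
python3 go.py .5739 -.3272 .052 -71.1; python3 -c "
from h import *
print(robot.state()['force'])"
```

```text
shift mm [ 2.4  1.6 -0.1] turn [-0.    -0.    -0.002] t 5.15 gap 0.023633624284480185 pos [ 0.5733 -0.3258  0.0544] th -71.1
[ 0.67820679 -0.09605397 -2.26049975]
```

Emit:
arm_command --deltas '[[[1,0,0,0,0,0,-1],[2,0,0,0,0,0,-1],[3,0,0,0,0,0,-1],[3,0,0,0,0,0,-1]]]'

```text
time: 5.65
position: [0.5734, -0.3259, 0.0522]
tcp_rot: [[0.002, 0.324, -0.946], [-0.002, -0.946, -0.324], [-1.0, 0.003, -0.001]]
force: [-0.5, 0.5, 2.1]
finger_gap: 0.0235
```

Contact is confirmed by the force sign change. I release and rise.

Emit:
arm_command --deltas '[[[0,0,0,0,0,0,0],[0,0,0,0,0,0,0.2],[0,0,0,0,0,0,0.2],[0,0,0,0,0,0,0.2],[-12,0,0,0,0,0,0.2],[-40,0,0,0,0,0,0.2],[-80,0,0,0,0,0,0.2],[-110,0,0,0,0,0,0.2]]]'

```text
time: 6.65
position: [0.5737, -0.3258, 0.1643]
tcp_rot: [[0.003, 0.324, -0.946], [-0.003, -0.946, -0.324], [-1.0, 0.004, -0.002]]
force: [-0.5, 0.5, 0.1]
finger_gap: 0.0544
```

```bash
python3 go.py .4427 .3372 .16 -71.1
```

```text
shift mm [   1.6 -669.7  -90.8] turn [-0.    -0.002 -0.004] t 6.65 gap 0.05443180335681253 pos [ 0.5737 -0.3258  0.1643] th -71.1
```

Emit:
arm_command --deltas '[[[0,-20,-3,0,0,0,0.2],[0,-60,-8,0,0,0,0.2],[0,-110,-15,0,0,0,0.2],[0,-165,-22,0,0,0,0.2],[0,-220,-30,0,0,0,0.2],[0,-275,-37,0,0,0,0.2],[0,-330,-45,0,0,0,0.2],[0,-385,-52,0,-0.002,-0.004,0.2]]]'

```text
time: 7.65
position: [0.4954, 0.0579, 0.1597]
tcp_rot: [[-0.005, 0.324, -0.946], [0.002, -0.946, -0.324], [-1.0, -0.003, 0.004]]
force: [1.2, 0.1, 0.6]
finger_gap: 0.0549
```

Emit:
arm_command --deltas '[[[0,-50,-7,0,0,0,0.2],[0,-105,-14,0,0,0,0.2],[0,-160,-21,0,0,0,0.2],[0,-210,-28,0,0,0,0.2],[0,-250,-34,0,0,0,0.2],[0,-275,-37,0,0,0,0.2],[0,-285,-39,0,0,0,0.2],[0,-285,-39,0,0,0,0.2]]]'

```text
time: 8.65
position: [0.4414, 0.3376, 0.1605]
tcp_rot: [[-0.004, 0.325, -0.946], [0.0, -0.946, -0.325], [-1.0, -0.001, 0.003]]
force: [-0.6, 0.3, -0.4]
finger_gap: 0.0547
```

```bash
python3 go.py .4427 .3372 .048 -71.1;python3 -c "
from h import *
shot('top','t1')
print([w2pix(load('t1'),p).round(1) for p in [(.5739,-.3272,.005),(.5739,-.3272,.083)]])
crop('t1',370,130,130,100,6)"
```

```text
shift mm [112.5   1.   -1.5] turn [0.001 0.003 0.001] t 8.65 gap 0.054729692492981 pos [0.4414 0.3376 0.1605] th -71.0
[array([417.4, 179.6]), array([429.1, 172.7])]
```

View pics/t1_c370_130.png

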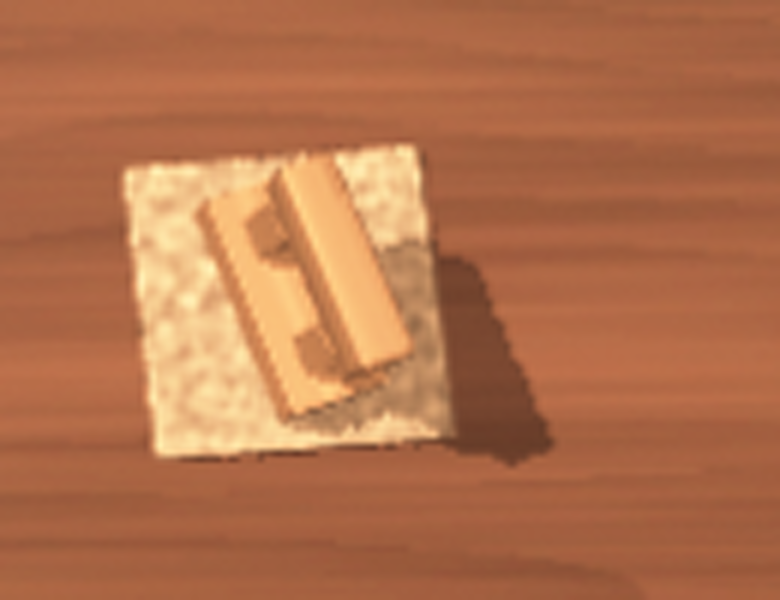

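The float stands upright on the pad, with its bar centre at crop (343,262), about 4 mm from the pad's centre. Now the pounder.

Emit:
arm_command --deltas '[[[14,1,-2,0,0.003,0.001,0.2],[34,1,-2,0,0.003,0.001,0.2],[56,1,-2,0,0.003,0.001,0.2],[78,1,-2,0,0.003,0.001,0.2],[96,1,-2,0,0.003,0.001,0.2],[108,1,-2,0,0.003,0.001,0.2],[112,1,-2,0,0.003,0.001,0.2],[112,1,-2,0,0.003,0.001,0.2]]]'

```text
time: 9.7
position: [0.4444, 0.3375, 0.0491]
tcp_rot: [[0.001, 0.324, -0.946], [0.001, -0.946, -0.324], [-1.0, -0.001, -0.001]]
force: [0.5, -0.8, -0.4]
finger_gap: 0.0546
```

Emit:
arm_command --deltas '[[[0,0,0,0,0,0,-1],[0,0,0,0,0,0,-1],[0,0,0,0,0,0,-1],[0,0,0,0,0,0,-1],[-4,0,0,0,0,0,-1],[-12,0,0,0,0,0,-1],[-30,0,0,0,0,0,-1],[-50,0,0,0,0,0,-1]]]'

```text
time: 10.7
position: [0.4438, 0.3375, 0.0995]
tcp_rot: [[-0.0, 0.324, -0.946], [0.001, -0.946, -0.324], [-1.0, -0.001, -0.0]]
force: [-0.2, -0.4, -2.8]
finger_gap: 0.0335
```

```bash
python3 go.py .4527 -.091 .14 -71.1; python3 -c "
from h import *
shot('wrist','w2')"
```

```text
shift mm [-40.8 408.2 130.3] turn [-0.    -0.     0.001] t 10.7 gap 0.03347367096264438 pos [0.4438 0.3375 0.0995] th -71.1
```

View pics/w2.png

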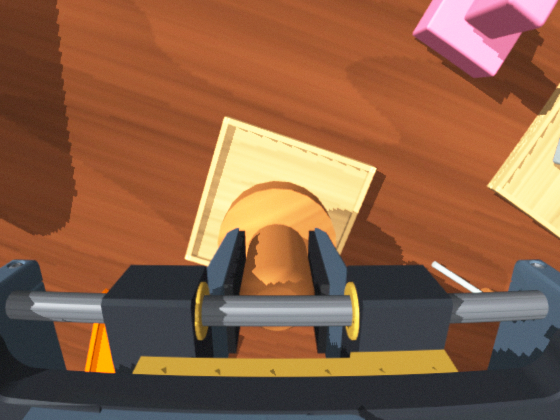

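The wrist view shows the pounder's handle (277,250) held squarely and upright. Now I carry it to the round tray.

Emit:
arm_command --deltas '[[[-15,10,3,0,0,0,-1],[-30,40,13,0,0,0,-1],[-40,85,27,0,0,0,-1],[-41,135,43,0,0,0,-1],[-41,185,59,0,0,0,-1],[-41,235,75,0,0,0,-1],[-41,285,91,0,0,0,-1],[-41,330,105,0,0,0,-1]]]'

```text
time: 11.75
position: [0.4507, -0.0109, 0.1398]
tcp_rot: [[0.0, 0.323, -0.946], [0.001, -0.946, -0.323], [-1.0, -0.001, -0.001]]
force: [0.8, 0.8, -2.4]
finger_gap: 0.0329
```

Emit:
arm_command --deltas '[[[0,35,11,0,0,0,-1],[0,60,19,0,0,0,-1],[5,74,24,0,0,0,-1],[20,78,25,0,0,0,-1],[42,78,25,0,0,0,-1],[62,78,25,0,0,0,-1],[74,78,25,0,0,0,-1],[78,78,25,0,0,0,-1]]]'

```text
time: 12.75
position: [0.4528, -0.0902, 0.061]
tcp_rot: [[-0.001, 0.324, -0.946], [0.002, -0.946, -0.324], [-1.0, -0.002, 0.0]]
force: [-0.3, 0.1, -2.1]
finger_gap: 0.0332
```

```bash
python3 go.py .4535 -.091 .049 -71.1
```

```text
shift mm [12.   1.  -0.4] turn [0.    0.    0.002] t 12.75 gap 0.03323624268900406 pos [ 0.4528 -0.0902  0.061 ] th -71.1
```

Emit:
arm_command --deltas '[[[4,1,0,0,0,0.002,-1],[8,1,0,0,0,0.002,-1],[10,1,0,0,0,0.002,-1],[11,1,0,0,0,0.002,-1],[12,1,0,0,0,0.002,-1],[13,1,0,0,0,0.002,-1],[13,1,0,0,0,0.002,-1]]]'

```text
time: 13.62
position: [0.4538, -0.0915, 0.0496]
tcp_rot: [[0.002, 0.324, -0.946], [-0.001, -0.946, -0.324], [-1.0, 0.001, -0.002]]
force: [-2.7, 0.1, 6.9]
finger_gap: 0.0332
```

In contact with the floor, so I release and rise.

Emit:
arm_command --deltas '[[[0,0,0,0,0,0,0],[0,0,0,0,0,0,0.2],[0,0,0,0,0,0,0.2],[0,0,0,0,0,0,0.2],[-12,0,0,0,0,0,0.2],[-40,0,0,0,0,0,0.2],[-80,0,0,0,0,0,0.2],[-110,0,0,0,0,0,0.2]]]'

```text
time: 14.62
position: [0.454, -0.0914, 0.161]
tcp_rot: [[0.004, 0.324, -0.946], [-0.001, -0.946, -0.324], [-1.0, 0.002, -0.003]]
force: [-0.7, 0.3, 0.2]
finger_gap: 0.0548
```

```bash
python3 go.py .587 .116 .14 -78
```

```text
shift mm [  21.3 -153.2 -193. ] turn [ 0.12  -0.003 -0.002] t 14.625 gap 0.054821579365829265 pos [ 0.454  -0.0914  0.161 ] th -71.1
```

Emit:
arm_command --deltas '[[[1,-12,-15,0.01,0,0,0.2],[3,-40,-50,0.03,0,0,0.2],[6,-72,-90,0.06,0,0,0.2],[10,-104,-130,0.09,-0.003,-0.002,0.2],[14,-130,-164,0.11,-0.003,-0.002,0.2],[18,-147,-185,0.12,-0.003,-0.002,0.2],[21,-153,-193,0.12,-0.003,-0.002,0.2],[21,-153,-193,0.12,-0.003,-0.002,0.2]]]'

```text
time: 15.62
position: [0.5863, 0.1158, 0.1376]
tcp_rot: [[-0.003, 0.209, -0.978], [0.0, -0.978, -0.209], [-1.0, -0.001, 0.003]]
force: [0.3, -0.3, 0.6]
finger_gap: 0.0546
```

```bash
python3 go.py .587 .116 .047 -78.5; python3 -c "
from h import *
c=shot('top','t2')
cv2.imwrite('pics/t2b.png',cv2.resize(c['image'][100:280,100:460,::-1],(800,400),interpolation=cv2.INTER_CUBIC))"
```

```text
shift mm [90.6 -0.  -1. ] turn [0.01  0.003 0.001] t 15.625 gap 0.054593376130740445 pos [0.5863 0.1158 0.1376] th -77.9
```

View pics/t2b.png

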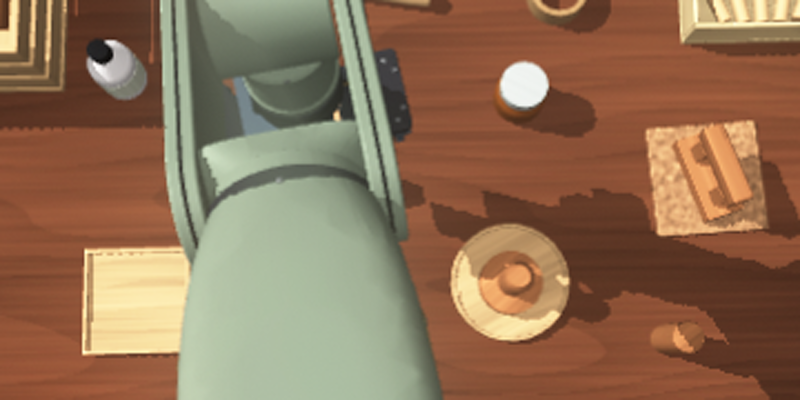

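The pounder is centred and upright on the round tray (511,282), and the float is still on the pad. Now the weight.

Emit:
arm_command --deltas '[[[12,0,-1,0.01,0.003,0.001,0.2],[28,0,-1,0.01,0.003,0.001,0.2],[46,0,-1,0.01,0.003,0.001,0.2],[64,0,-1,0.01,0.003,0.001,0.2],[78,0,-1,0.01,0.003,0.001,0.2],[86,0,-1,0.01,0.003,0.001,0.2],[90,0,-1,0.01,0.003,0.001,0.2],[90,0,-1,0.01,0.003,0.001,0.2]]]'

```text
time: 16.68
position: [0.5875, 0.1162, 0.0477]
tcp_rot: [[0.001, 0.198, -0.98], [0.0, -0.98, -0.198], [-1.0, 0.0, -0.001]]
force: [0.5, -1.2, 0.7]
finger_gap: 0.0549
```

Emit:
arm_command --deltas '[[[0,0,0,0,0,0,-1],[0,0,0,0,0,0,-1],[0,0,0,0,0,0,-1],[0,0,0,0,0,0,-1],[-4,0,0,0,0,0,-1],[-12,0,0,0,0,0,-1],[-30,0,0,0,0,0,-1],[-50,0,0,0,0,0,-1]]]'

```text
time: 17.68
position: [0.5866, 0.1162, 0.0976]
tcp_rot: [[-0.001, 0.198, -0.98], [-0.0, -0.98, -0.198], [-1.0, -0.0, 0.001]]
force: [1.0, 0.6, -6.1]
finger_gap: 0.0258
```

```bash
python3 go.py .439 .3366 .14 -78.5; python3 -c "
from h import *
shot('wrist','w3')"
```

```text
shift mm [ -42.3 -245.4  101. ] turn [-0.001  0.001  0.   ] t 17.675 gap 0.02582954750964165 pos [0.5866 0.1162 0.0976] th -78.6
```

View pics/w3.png

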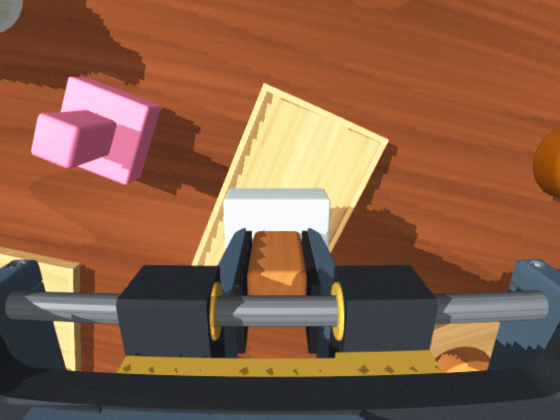

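The wrist view shows the weight held squarely by its handle (275,260) and level. Now I carry it to the square tray.

Emit:
arm_command --deltas '[[[-15,0,0,0,0,0,-1],[-32,-10,4,0,0,0,-1],[-42,-40,16,0,0,0,-1],[-42,-85,35,0,0,0,-1],[-42,-135,56,0,0,0,-1],[-42,-185,76,0,0,0,-1],[-42,-225,93,0,0,0,-1],[-42,-243,100,0,0,0,-1]]]'

```text
time: 18.73
position: [0.4389, 0.3365, 0.14]
tcp_rot: [[0.001, 0.201, -0.98], [0.001, -0.98, -0.201], [-1.0, -0.0, -0.001]]
force: [1.5, 0.4, -5.6]
finger_gap: 0.0256
```

```bash
python3 go.py .439 .3366 .0477 -78.5
```

```text
shift mm [92.3  0.  -0.1] turn [ 0.002 -0.001  0.   ] t 18.725 gap 0.025610707699549175 pos [0.4389 0.3365 0.14  ] th -78.4
```

Emit:
arm_command --deltas '[[[12,0,0,0,0,0,-1],[30,0,0,0,0,0,-1],[50,0,0,0,0,0,-1],[68,0,0,0,0,0,-1],[80,0,0,0,0,0,-1],[86,0,0,0,0,0,-1],[88,0,0,0,0,0,-1],[88,0,0,0,0,0,-1]]]'

```text
time: 19.73
position: [0.4415, 0.3346, 0.0519]
tcp_rot: [[0.002, 0.198, -0.98], [0.001, -0.98, -0.198], [-1.0, -0.0, -0.002]]
force: [0.4, -0.2, -6.4]
finger_gap: 0.0261
```

Emit:
arm_command --deltas '[[[1,0,0,0,0,0,-1],[2,0,0,0,0,0,-1],[3,0,0,0,0,0,-1],[4,0,0,0,0,0,-1],[5,0,0,0,0,0,-1],[5,0,0,0,0,0,-1]]]'

```text
time: 20.48
position: [0.4411, 0.3345, 0.0479]
tcp_rot: [[0.002, 0.199, -0.98], [0.0, -0.98, -0.199], [-1.0, -0.0, -0.002]]
force: [-3.1, -2.0, 5.6]
finger_gap: 0.0256
```

Emit:
arm_command --deltas '[[[0,0,0,0,0,0,0],[0,0,0,0,0,0,0.2],[0,0,0,0,0,0,0.2],[0,0,0,0,0,0,0.2],[-12,0,0,0,0,0,0.2],[-40,0,0,0,0,0,0.2],[-80,0,0,0,0,0,0.2],[-110,0,0,0,0,0,0.2]]]'

```text
time: 21.48
position: [0.4415, 0.3348, 0.1591]
tcp_rot: [[0.003, 0.198, -0.98], [0.002, -0.98, -0.198], [-1.0, -0.001, -0.004]]
force: [-0.1, 0.0, -0.2]
finger_gap: 0.0551
```

```bash
python3 go.py .5734 -.3259 .16 -71.1
```

```text
shift mm [ -1.6 673.8   1.8] turn [-0.13  -0.004  0.001] t 21.475 gap 0.055075793542483716 pos [0.4415 0.3348 0.1591] th -78.6
```

Emit:
arm_command --deltas '[[[0,20,0,-0.01,0,0,0.2],[0,60,0,-0.02,0,0,0.2],[0,110,0,-0.04,0,0,0.2],[0,165,0,-0.06,0,0,0.2],[0,220,1,-0.08,0,0,0.2],[0,275,1,-0.1,0,0,0.2],[0,330,1,-0.12,-0.004,0.001,0.2],[0,385,1,-0.13,-0.004,0.001,0.2]]]'

```text
time: 22.48
position: [0.5169, -0.0449, 0.1576]
tcp_rot: [[-0.001, 0.324, -0.946], [-0.002, -0.946, -0.324], [-1.0, 0.002, 0.001]]
force: [0.3, 0.4, 0.2]
finger_gap: 0.0546
```

```bash
python3 go.py .5734 -.3259 .15 -71.1
```

```text
shift mm [  8.1 284.1  37.6] turn [ 0.     0.001 -0.002] t 22.475 gap 0.05457472814935949 pos [ 0.5169 -0.0449  0.1576] th -71.1
```

Emit:
arm_command --deltas '[[[1,50,7,0,0,0,0.2],[2,105,14,0,0,0,0.2],[4,160,21,0,0,0,0.2],[6,210,28,0,0,0,0.2],[8,250,33,0,0,0,0.2],[8,272,36,0,0.001,-0.002,0.2],[8,281,37,0,0.001,-0.002,0.2],[8,281,37,0,0.001,-0.002,0.2]]]'

```text
time: 23.48
position: [0.5724, -0.3203, 0.1491]
tcp_rot: [[-0.002, 0.324, -0.946], [0.001, -0.946, -0.324], [-1.0, -0.002, 0.002]]
force: [-0.7, 0.9, 0.6]
finger_gap: 0.0546
```

```bash
python3 go.py .5734 -.3259 .0525 -71.1
```

```text
shift mm [96.6  5.8  0.7] turn [0.    0.002 0.002] t 23.475 gap 0.05464522070665621 pos [ 0.5724 -0.3203  0.1491] th -71.1
```

Emit:
arm_command --deltas '[[[12,3,0,0,0,0,0.2],[30,5,0,0,0,0,0.2],[50,5,0,0,0,0,0.2],[68,5,0,0,0,0,0.2],[84,5,0,0,0.002,0.002,0.2],[93,5,0,0,0.002,0.002,0.2],[96,5,0,0,0.002,0.002,0.2],[96,5,0,0,0.002,0.002,0.2]]]'

```text
time: 24.48
position: [0.5741, -0.3258, 0.0532]
tcp_rot: [[0.001, 0.324, -0.946], [-0.001, -0.946, -0.324], [-1.0, 0.002, -0.0]]
force: [-0.2, -0.1, 0.4]
finger_gap: 0.0543
```

Emit:
arm_command --deltas '[[[0,0,0,0,0,0,-1],[0,0,0,0,0,0,-1],[0,0,0,0,0,0,-1],[0,0,0,0,0,0,-1],[-4,0,0,0,0,0,-1],[-12,0,0,0,0,0,-1],[-30,0,0,0,0,0,-1],[-50,0,0,0,0,0,-1]]]'

```text
time: 25.48
position: [0.5739, -0.3256, 0.1044]
tcp_rot: [[0.001, 0.324, -0.946], [-0.001, -0.946, -0.324], [-1.0, 0.001, -0.0]]
force: [1.1, -0.4, -2.4]
finger_gap: 0.024
```

```bash
python3 go.py .5864 .1126 .16 -101.7
```

```text
shift mm [ -56.1 -410.5 -153.8] turn [ 0.534 -0.001 -0.001] t 25.475 gap 0.024017522167969985 pos [ 0.5739 -0.3256  0.1044] th -71.1
```

Emit:
arm_command --deltas '[[[-18,-6,-2,0.02,0,0,-1],[-38,-30,-11,0.07,0,0,-1],[-54,-70,-26,0.13,0,0,-1],[-56,-118,-44,0.2,0,0,-1],[-56,-168,-63,0.27,0,0,-1],[-56,-218,-82,0.34,0,0,-1],[-56,-268,-100,0.41,0,0,-1],[-56,-315,-118,0.47,0,0,-1]]]'

```text
time: 26.48
position: [0.5831, 0.0129, 0.1598]
tcp_rot: [[0.002, -0.142, -0.99], [-0.001, -0.99, 0.142], [-1.0, 0.0, -0.002]]
force: [0.9, -0.2, -1.6]
finger_gap: 0.0238
```

```bash
python3 go.py .5864 .1126 .16 -101.7
```

```text
shift mm [ -0.2 -99.2  10.9] turn [ 0.062 -0.002 -0.   ] t 26.475 gap 0.0237998662124951 pos [0.5831 0.0129 0.1598] th -98.2
```

Emit:
arm_command --deltas '[[[0,-40,4,0.03,0,0,-1],[0,-70,8,0.05,0,0,-1],[0,-88,10,0.062,0,0,-1],[0,-96,11,0.062,0,0,-1],[8,-98,11,0.062,0,0,-1],[25,-98,11,0.062,0,0,-1],[40,-98,11,0.062,0,0,-1],[50,-98,11,0.062,0,0,-1]]]'

```text
time: 27.48
position: [0.5857, 0.1086, 0.1073]
tcp_rot: [[-0.001, -0.202, -0.979], [-0.001, -0.979, 0.202], [-1.0, 0.002, 0.001]]
force: [-0.3, 0.4, -2.8]
finger_gap: 0.0238
```

```bash
python3 go.py .5864 .1126 .0562 -101.7
```

```text
shift mm [51.1 -4.2  0.1] turn [ 0.001  0.001 -0.002] t 27.475 gap 0.023828340131803936 pos [0.5857 0.1086 0.1073] th -101.6
```

Emit:
arm_command --deltas '[[[14,-2,0,0,0,0,-1],[28,-4,0,0,0,0,-1],[38,-4,0,0,0,0,-1],[43,-4,0,0,0,-0.002,-1],[45,-4,0,0,0,-0.002,-1],[46,-4,0,0,0,-0.002,-1],[47,-4,0,0,0,-0.002,-1],[47,-4,0,0,0,-0.002,-1]]]'

```text
time: 28.48
position: [0.5871, 0.1131, 0.0617]
tcp_rot: [[0.001, -0.201, -0.98], [0.001, -0.98, 0.201], [-1.0, -0.001, -0.001]]
force: [-0.3, -0.1, -1.3]
finger_gap: 0.0239
```

Emit:
arm_command --deltas '[[[1,0,0,0,0,0,-1],[2,0,0,0,0,0,-1],[3,0,0,0,0,0,-1],[4,0,0,0,0,0,-1],[4,0,0,0,0,0,-1]]]'

```text
time: 29.1
position: [0.587, 0.1131, 0.0574]
tcp_rot: [[0.001, -0.201, -0.98], [0.001, -0.98, 0.201], [-1.0, -0.001, -0.0]]
force: [0.5, -0.1, -2.3]
finger_gap: 0.0239
```

Not yet in contact, so I go lower.

Emit:
arm_command --deltas '[[[1,0,0,0,0,0,-1],[2,0,0,0,0,0,-1],[2,0,0,0,0,0,-1]]]'

```text
time: 29.48
position: [0.5872, 0.1132, 0.0561]
tcp_rot: [[0.001, -0.201, -0.98], [0.001, -0.98, 0.201], [-1.0, -0.001, -0.001]]
force: [-0.7, 0.8, 3.3]
finger_gap: 0.0241
```

Contact: I release, rise and back off to clear the view.

Emit:
arm_command --deltas '[[[0,0,0,0,0,0,0],[0,0,0,0,0,0,0.2],[0,0,0,0,0,0,0.2],[0,0,0,0,0,0,0.2],[-12,0,0,0,0,0,0.2],[-40,0,0,0,0,0,0.2],[-80,0,0,0,0,0,0.2],[-120,0,0,0,0,0,0.2]]]'

```text
time: 30.48
position: [0.587, 0.113, 0.1775]
tcp_rot: [[0.002, -0.201, -0.98], [0.001, -0.98, 0.201], [-1.0, -0.001, -0.001]]
force: [-0.2, 0.1, 0.3]
finger_gap: 0.0546
```

Emit:
arm_command --deltas '[[[0,50,0,0,0,0,0.2],[0,100,0,0,0,0,0.2],[0,150,0,0,0,0,0.2],[0,200,0,0,0,0,0.2],[0,250,0,0,0,0,0.2],[0,300,0,0,0,0,0.2],[0,350,0,0,0,0,0.2],[0,380,0,0,0,0,0.2]]]'

```text
time: 31.48
position: [0.5102, -0.2616, 0.1761]
tcp_rot: [[0.002, -0.203, -0.979], [0.0, -0.979, 0.203], [-1.0, -0.0, -0.002]]
force: [0.5, -0.2, 0.4]
finger_gap: 0.0546
```

```bash
python3 -c "
from h import *
shot('top','t3');crop('t3',130,135,160,120,5);crop('t3',280,160,80,90,5)"
```

```text
(no output)
```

View pics/t3_c130_135.png

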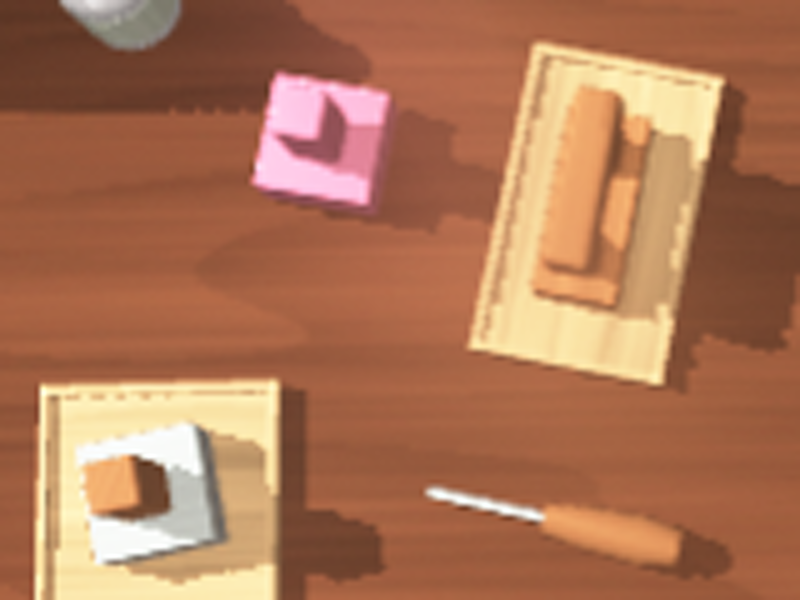

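View pics/t3_c280_160.png

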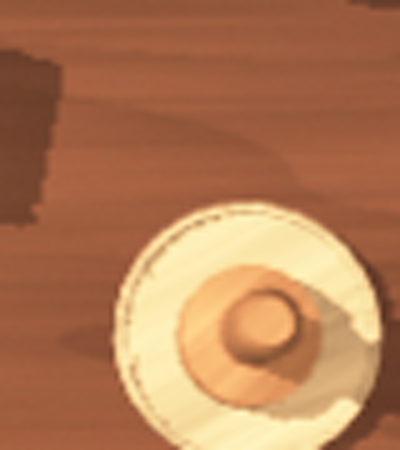

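```bash
python3 - <<'E'
from m import *
c=load('t3');A=(130,135)
print('float',poly(c,A,[(575,87),(622,93),(588,270),(541,258)],.086),'tray .5864 .1126 -11.7')
print('weight',poly(c,A,[(77,450),(196,424),(213,544),(100,563)],.036),'tray .439 .3366')
print('pounder',poly(c,(280,160),[(250,337)],.028),'tray .4527 -.091')
s=robot.state();print(s['time'],s['force'])
E
```

```text
float (array([0.5865, 0.1148]), 'edges', array([0.023 , 0.0886, 0.0233, 0.0858]), 'dir', array([-98.2, 169.1,  74.7, -11.1])) tray .5864 .1126 -11.7
weight (array([0.44  , 0.3351]), 'edges', array([0.0597, 0.0607, 0.0559, 0.0577]), 'dir', array([ -78.3, -170.7,   98.7,   13.1])) tray .439 .3366
pounder [ 0.4507 -0.0904] tray .4527 -.091
31.525 [-0.01189508 -2.86102659 -0.37416736]
```

All three are within about 3 mm of their tray centres, the float is along its tray, and the bystanders have not moved. I hand the job in once the arm has settled.

Emit:
arm_command --deltas '[[[-20,0,0,0,0,0,0.2],[-20,0,0,0,0,0,0.2],[-20,0,0,0,0,0,0.2],[-20,0,0,0,0,0,0.2]]]'

```text
time: 32.02
position: [0.5104, -0.2587, 0.1945]
tcp_rot: [[-0.0, -0.2, -0.98], [0.002, -0.98, 0.2], [-1.0, -0.002, 0.001]]
force: [0.4, 0.3, 0.1]
finger_gap: 0.0546
```

```bash
python3 -c "
from h import *
s=robot.state();print(s['time'],s['position'],s['force']);print(robot.finish_job())"
```

```text
32.025 [ 0.51035074 -0.25870895  0.19451324] [0.38117115 0.32369132 0.14765298]
the job is handed in; nothing more can be done
None
```

All three tools are back on their own trays, and I handed the job in at about 32 s of the 120 s allowed. I parked the float on the cork pad, then moved the pounder to the round tray, the weight to the square tray and the float to the oblong tray. I released each one only after the wrist force showed it touching down.

The last top-view picture put each tool within about 3 mm of its tray's centre, where 15 mm is allowed:

| Tool | Distance from tray centre |
|---|---|
| Pounder | about 2 mm |
| Weight | about 2 mm |
| Float | about 2 mm, lying within about 1° of the tray's length |

- **Upright and clear:** all three looked upright in that picture. The gripper was up and away from everything, with the wrist force near zero.
- **Bystanders:** the awl had not moved in the last picture, and the part of the glue bottle in view had not either. The wax jar was outside the final crops. It looked undisturbed in a picture partway through, and the last carry passed well to the side of it.
- **Failed checks:** none failed or disagreed. `finish_job` gives no verdict, so I have no official result.

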